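# Feed a blank under the guard with a push stick

### The arm

A 6-joint arm with a two-finger parallel gripper is mounted at the origin on a cart in front of the work surface, level with it; the furniture and walls round the work are solid. World frame = base frame: x ahead of the robot, y to its left, z up, the work surface at z = 0. Lengths are in m, angles in rad, forces in N, time in s.
With the tool pointing down it reaches from about 0.375 to 0.925 m from the base axis. Payload 5.7 kg.
Tool frame: the origin (TCP) lies midway between the tips of the shut fingers; the grasp point (between the pads) lies 19 mm behind it; z points along the fingers, y is the line along which they close (so a half turn about z gives the same grasp; the last joint's range is limited). The gripper opens to 88 mm and grips with 3 to 60 N. Pads are 20 mm wide; open, the fingers measure 115 mm over their backs; the gripper's body (75 mm by 178 mm) begins 61 mm behind the grasp point.
Start: joints at [-1.431, 0.359, 1.51, -0, 1.272, -0.115], TCP at [0.151, -0.581, 0.223] pointing down, gripper open.
Joint ranges: [-2.97, 2.97], [-1.01, 2.36], [0.21, 2.38], [-0.96, 4.11], [0.2, 2.71], [-2.98, 2.98]. Speed limits (rad/s): [2.39, 2.39, 3.14, 3.14, 3.14, 3.14].

### API

Orientations are given as a unit quaternion [x, y, z, w].
In Python, from bench import move_ptp, servo_line, goto_joints, move_gripper, sleep, inverse_kinematics, capture, PlanningError, close_job, spot_in, silhouettes, current_clock, current_joint_pos, current_qvel, current_joint_torque, current_position, current_orientation, current_force, current_torque, current_finger_gap, current_grip_force gives the robot as it stands. Calls block until the motion is done:
- move_ptp(position, orientation): joint-space move of the TCP to a pose.
- servo_line(position, orientation=None, rate=0.15, contact_N=None): straight line of the TCP; orientation=None keeps the orientation; rate is the mean speed in m/s. With contact_N (N) it stops when the force on the tool has changed by that much, and returns True; else False.
- goto_joints(angles): joint-space move.
- move_gripper(opening): finger opening in m; the grip force is fixed at half the most; returns when the fingers have stopped.
- sleep(seconds).
- inverse_kinematics(position, orientation): joint angles nearest the present ones, or None.
- capture(name): name is "scene" or "side" or "wrist"; returns a dict with "image" (420x560x3 uint8, blue, green, red), "range_z" (420x560 float32, m along the optical axis (not along the pixel's ray), 0 where there is no reading), "intrinsics" (3x3 intrinsics, pixels), "R" (3x3) and "t" (3): a world point X has camera coordinates R X + t. Camera axes: x right, y down, z forward; pixel columns grow to the right and rows downward; lengths in m; the calibration is good to about 2 mm. A picture is of the moment at which its call begins.
A pose or a line that the arm cannot do raises PlanningError and nothing moves.
- close_job(): hands the job in; it is judged then, once.
Trained networks look in the newest picture that a camera, given by its name, has taken for a name from the list of things; names that differ only in an ending like _2 or _b are one class to them, and where a whole thing is asked for, a point or a joint stands for the part that bears it (a point fixed in the world has none). Each returns a list of dicts, best first, with "conf" (0 to 1); they miss things now and then, are a little off and sometimes report something else, mostly with a low value. They report only what shows in the picture. A call takes as long as a camera call. They do not tell look-alikes from the thing itself.
- spot_in(camera, query): "xy" ([column, row] in pixels, amid what is visible of it).
- silhouettes(camera, query): "region" (420x560 bool, what is visible of it) and "xy" ([column, row] in pixels, amid what is visible of it).
Readings, each from a call of its own:
- current_clock(): time.
- current_joint_pos(): joint angles.
- current_qvel(): joint speeds.
- current_joint_torque(): joint torques, N m.
- current_position(): TCP position.
- current_orientation(): TCP orientation.
- current_force(): force on the tool from outside, world axes, zero at the start.
- current_torque(): the same for the moment, N m.
- current_finger_gap(): finger opening in m.
- current_grip_force(): force on a finger pad.
Only numpy, scipy, OpenCV 4.12 (cv2) and the standard library are available. Lean on these libraries where they do the work, as an engineer would, in place of code of your own. Each camera call takes 0.05 s, during which the arm holds its last target. There are 200 camera calls.

### The job

Pick up the red-handled push stick and, with its nose behind the aluminium blank and your fingers never on the blank, feed the blank through the low slot under the yellow guard until it is home against the screw of the blue back stop. Press it home with a light but definite push, some 6 to 9 N beyond what it takes to slide it (never more than 12 N on the stop), then draw the stick back out, leave the blank resting against the screw, and put the stick down on the bench off the fixture. Leave the other parts on the bench alone.

Things in the scene. Friction and masses are not known exactly. Their poses are not given: they have to be found in the camera images.
- feeder: Fixed feed fixture, turned differently each time: dark steel bed 285 x 100 x 8 mm, two low steel fences, yellow guard. Origin: on the bench, on the centre line, below the guard's mouth; x = feed direction (away from the robot), z up. Bed x -135 to +150 mm, top 8 mm above the bench. Fences x -130 to +70 mm, inner faces y = +-25, outer +-39 mm, tops 18 mm above the bench.
- guard_mouth (a point): Middle of the guard's slot at its near face (feeder x = 0), 10 mm above the bed. The slot is 20 mm high above the bed, 50 mm wide between the fences. The guard runs 60 mm on along the feed direction, is 92 mm wide and 58 mm high above the bench, with a clear window on top.
- roller (a point): Lowest point of a fixed-place sprung free-running roller (20 mm thick) under the guard, 40 mm past the mouth, 10.5 mm above the bed. The blank lifts it 2.5 mm against about 1.5 N. The blank's front edge meets it about 32 mm past the mouth: this feels like a stop of 1 to 4 N but must be pushed past; then the blank drags 1 to 4 N.
- stop: Fixed, rigid blue block 18 x 48 x 26 mm with a black knob on top, set on the bed behind the guard. Origin: foot of its face toward the guard, on the bed; x = feed direction. From that face a brass-tipped screw (13 mm across, axis 6.8 mm above the bed) stands out toward the guard by 6 to 32 mm, set differently each time and not measured: the end of the feed must be felt.
- blank: Loose aluminium blank 70 x 46 x 13 mm with two dark spots on top, 0.08 to 0.16 kg, lying on the bed between the fences, its front before the guard. Origin: centre of its underside; x along its 70 mm length (feed direction).
- blank_center (a point): Centre of the blank, half-way up (6.5 mm above its underside).
- stick: Loose push stick, 0.09 kg, standing on its sole on the bench right of the fixture: plywood bar 125 x 18 x 12 mm with a slick white sole and a flat rubber nose, and a red grip block 64 mm long, 20 mm wide (flat sides, pinch from above), 8 to 54 mm above the underside. Origin: underside, below the middle of the grip; x points to the nose, whose end face is at x = +90 mm; tail at -35 mm.
- stick_grip (a point): Grasp point of the stick: middle of the grip, 36 mm above the stick's underside (gripped here, fingertips clear the fences when the sole is on the bed).
- cast_hub: Loose bystander: small grey cast hub, 62 mm across, 31 mm high. Origin: centre of its underside.
- spacer: Loose bystander: small brass-coloured spacer, 29 mm across, 21 mm high. Origin: centre of its underside.
- tape_measure: Loose bystander: yellow tape measure 65 x 73 x 40 mm. Origin: centre of its underside.
Not all that is in view belongs to the job. What is shaped like the stick but purple is not meant.

How it is judged:
By the outcome, as a careful person would: the job done as asked, in the order asked, and still so for the second after the job is handed in, with the robot touching nothing.
It also fails if it takes over 70 s, if anything falls off the work surface, if the arm or the gripper's body presses on something with over 40 N, if the wrist force passes 120 N, or if a joint passes its speed limit or range.

## Working session

There is one attempt and no reset: what is moved stays moved. The work goes in short steps, each a Python script; the robot and the scene stay as the last script left them, time stands still between calls to the robot, and variables do not carry over. Pictures are saved under pics/ and viewed, at most 10 in all, crops included, and the job is handed in when it is done.

```bash
ls; mkdir -p pics; cat > h.py <<'E'
import numpy as np, cv2
from bench import *
def world(c, uv, z=None):
    K,R,t=c["intrinsics"],c["R"],c["t"]
    uv=np.atleast_2d(uv).astype(float)
    ray=np.linalg.solve(K,np.c_[uv,np.ones(len(uv))].T)
    o=-R.T@t; d=(R.T@ray).T
    if z is not None: return o+d*((z-o[2])/d[:,2])[:,None]
    dep=c["range_z"][uv[:,1].astype(int),uv[:,0].astype(int)]
    return o+d*dep[:,None]
def cloud(c,mask):
    v,u=np.nonzero(mask&(c["range_z"]>0)); return world(c,np.c_[u,v])
E
python3 - <<'E'
from h import *
for n in ("scene","side"):
    c=capture(n); cv2.imwrite(f"pics/{n}0.png",c["image"])
    print(n,-c["R"].T@c["t"])
    for q in ("feeder","stop","blank","stick","cast_hub","spacer","tape_measure"):
        for s in silhouettes(n,q)[:3]:
            p=cloud(c,s["region"])
            print(q,round(s["conf"],2),np.round(s["xy"]),s["region"].sum(),np.round(np.median(p,0),3) if len(p) else None, np.round(np.percentile(p[:,2],97),3) if len(p) else None)
E
```

```text
pics
scene [ 0.25673767 -0.56185549  0.70736434]
feeder 0.77 [288. 173.] 3021 [0.689 0.099 0.015] 0.058
stop 0.79 [322. 157.] 228 [0.792 0.131 0.03 ] 0.046
stop 0.55 [261. 191.] 453 [0.616 0.104 0.02 ] 0.022
blank 0.89 [263. 191.] 452 [0.617 0.104 0.02 ] 0.022
stick 0.79 [189. 261.] 1052 [ 0.387 -0.009  0.022] 0.054
stick 0.57 [258. 278.] 1042 [ 0.48  -0.125  0.024] 0.054
cast_hub 0.7 [339. 217.] 505 [ 0.718 -0.055  0.01 ] 0.031
spacer 0.45 [362. 253.] 189 [ 0.7   -0.169  0.018] 0.022
tape_measure 0.79 [390. 231.] 969 [ 0.776 -0.159  0.035] 0.04
side [0.42162481 0.79942749 0.49078858]
feeder 0.88 [209. 260.] 5006 [0.698 0.149 0.014] 0.06
feeder 0.35 [226. 214.] 476 [ 0.722 -0.031  0.012] 0.032
stop 0.93 [159. 252.] 382 [0.793 0.148 0.03 ] 0.048
blank 0.83 [254. 254.] 618 [0.621 0.111 0.022] 0.023
stick 0.86 [345. 205.] 887 [ 0.48  -0.109  0.023] 0.055
stick 0.67 [383. 236.] 1179 [0.388 0.009 0.022] 0.055
spacer 0.53 [249. 193.] 132 [ 0.703 -0.156  0.015] 0.023
```

View pics/scene0.png

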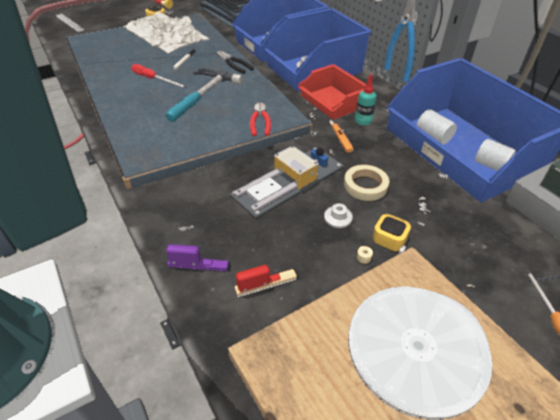

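View pics/side0.png

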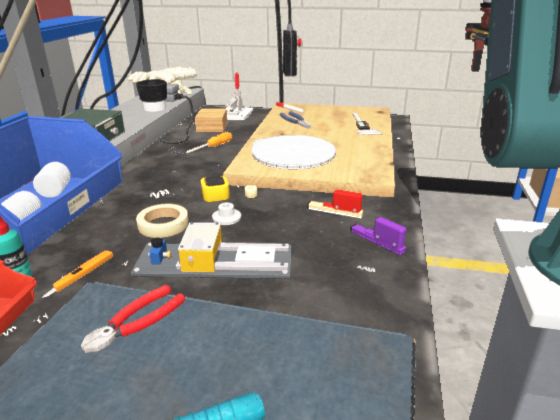

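The red stick is at scene (263,279), side (337,204). The purple look-alike is at scene (195,260). The fixture is at scene (288,173), with the hub, spacer and tape to its right. Next I take close wrist views of the stick and the fixture.

```bash
cat >> h.py <<'E'
def down(a): return [float(np.cos(a/2)),float(np.sin(a/2)),0.,0.]
E
python3 - <<'E'
from h import *
import pickle
print(current_orientation(),current_clock())
for i,(p) in enumerate(([0.47,-0.115,0.30],[0.60,0.09,0.32])):
    move_ptp(p,down(0.2)); sleep(0.3)
    c=capture("wrist"); cv2.imwrite(f"pics/w{i}.png",c["image"]); 
    print(-c["R"].T@c["t"],current_clock())
    c["sil"]={q:silhouettes("wrist",q) for q in (["stick"] if i==0 else ["feeder","stop","blank"])}
    pickle.dump(c,open(f"w{i}.pkl","wb"))
    for q,l in c["sil"].items():
        for s in l[:2]:
            p=cloud(c,s["region"]); print(q,round(s["conf"],2),np.round(s["xy"]),s["region"].sum(),np.round(np.median(p,0),4),np.round(np.percentile(p[:,2],[3,97]),3))
E
```

```text
[ 9.91894291e-01  1.27065789e-01 -3.21507351e-06 -2.98132736e-05] 0.8
[ 0.55198229 -0.09804362  0.46125948] 3.2
stick 0.93 [200. 206.] 1291 [ 0.4022 -0.0116  0.0465] [0.01  0.055]
stick 0.91 [293. 156.] 1499 [ 0.4947 -0.1197  0.0436] [-0.001  0.055]
[0.68176202 0.10617952 0.48157651] 4.5583
feeder 0.93 [277.  86.] 11885 [0.7025 0.1221 0.0161] [0.006 0.059]
stop 0.71 [281.   9.] 713 [0.7902 0.1364 0.0319] [0.007 0.046]
blank 0.76 [277. 150.] 1665 [0.6216 0.1074 0.0206] [0.019 0.022]
```

```bash
python3 - <<'E'
from h import *
a,b=cv2.imread("pics/w0.png"),cv2.imread("pics/w1.png")
cv2.imwrite("pics/ww.png",np.hstack([cv2.resize(a[60:300,130:430],(400,320)),cv2.resize(b[0:240,130:430],(400,320))]))
import pickle
def axis(p):
    r=cv2.minAreaRect((p[:,:2]*1000).astype(np.float32)); return r
c=pickle.load(open("w0.pkl","rb"))
s=c["sil"]["stick"][1]; p=cloud(c,s["region"]); 
top=p[p[:,2]>0.048]; print("grip",axis(top),np.median(top,0))
bar=p[(p[:,2]>0.012)&(p[:,2]<0.024)]; print("bar",axis(bar),bar.mean(0),len(bar))
print("all",axis(p[p[:,2]>0.01]))
# colour at grip
u=np.argwhere(s["region"]); print(c["image"][s["region"]].mean(0))
c=pickle.load(open("w1.pkl","rb"))
p=cloud(c,c["sil"]["blank"][0]["region"]); print("blank",axis(p),p.mean(0))
p=cloud(c,c["sil"]["feeder"][0]["region"]); t=p[p[:,2]>0.052]; print("guard",axis(t),t.mean(0))
f=p[(p[:,2]>0.015)&(p[:,2]<0.0195)]; print("low",axis(f))
print("feeder",axis(p))
p=cloud(c,c["sil"]["stop"][0]["region"]);t=p[p[:,2]>0.03]; print("stop",axis(t),t.mean(0))
E
```

```text
grip ((470.5971374511719, -115.31795501708984), (19.87078094482422, 63.47565841674805), 79.51774597167969) [ 0.47234017 -0.11526871  0.05268852]
bar ((504.4598083496094, -120.67919921875), (18.205219268798828, 110.20652770996094), 77.54340362548828) [ 0.51994014 -0.1238641   0.01501369] 331
all ((499.0384521484375, -120.43658447265625), (20.563631057739258, 121.27460479736328), 79.4571533203125)
[ 72.503002    89.81921281 163.70713809]
blank ((618.5636596679688, 106.48780822753906), (73.73295593261719, 46.370994567871094), 9.9413423538208) [0.62085714 0.10742095 0.02039463]
guard ((717.4956665039062, 125.05300903320312), (60.135196685791016, 91.98667907714844), 9.614229202270508) [0.7180526  0.12515886 0.05746313]
low ((669.8903198242188, 116.8680419921875), (223.9918975830078, 78.0233154296875), 9.72198486328125)
feeder ((678.1578979492188, 119.98561096191406), (258.09527587890625, 105.6451644897461), 10.320619583129883)
stop ((792.5844116210938, 138.08016967773438), (11.212928771972656, 47.123924255371094), 11.409119606018066) [0.79246368 0.13737154 0.03685392]
```

View pics/ww.png

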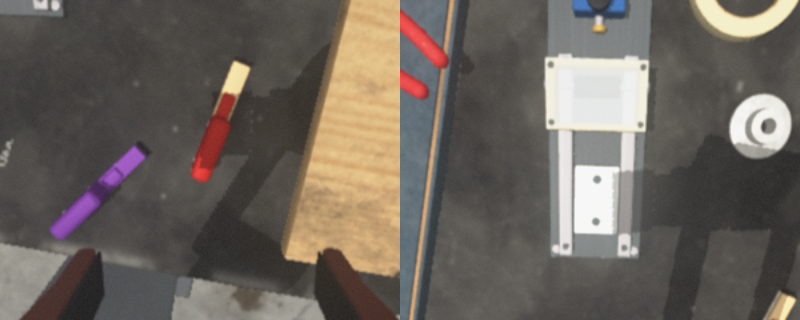

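The wrist views agree: fixture yaw 9.7°, origin (0.688, 0.120), blank centre at feeder x about -71 mm, screw pointing at the guard. The red stick's grip is at (0.4706, -0.1153), yaw -10.5°. I'll grasp it.

```bash
cat >> h.py <<'E'
YAW=np.radians(9.7); FD=np.array([np.cos(YAW),np.sin(YAW),0]); FL=np.array([-FD[1],FD[0],0]); FO=np.array([0.6879,0.1200,0])
def F(x,y,z): return FO+x*FD+y*FL+np.array([0,0,z])
def feed(): d=np.array(current_position())-FO; return d@FD,d@FL,d[2]
E
python3 - <<'E'
from h import *
a=np.radians(-10.5); q=down(a)
move_gripper(0.06)
move_ptp([0.4706,-0.1153,0.14],q)
servo_line([0.4706,-0.1153,0.017],rate=0.12)
print(current_position(),current_force())
move_gripper(0.0); print(current_finger_gap(),current_grip_force())
servo_line([0.4706,-0.1153,0.14]); sleep(.3)
print(current_position(),current_force(),current_finger_gap())
move_ptp(F(-0.215,-0.001,0.12),down(YAW)); sleep(.3)
print(feed(),current_force(),current_clock())
c=capture("wrist"); cv2.imwrite("pics/w2.png",c["image"][:300])
E
```

```text
[ 0.47118505 -0.1154315   0.01751648] [-0.09127524 -0.50487552  0.36511759]
0.019910229380854953 29.992897510528564
[ 0.4702122  -0.11517049  0.13936834] [-0.36648543  0.26810143 -0.26681336] 0.019805418244737114
(np.float64(-0.21483349245723557), np.float64(-0.00212404511672052), np.float64(0.12013654606747497)) [-0.53609864  0.96505504 -1.0696755 ] 10.75
```

View pics/w2.png

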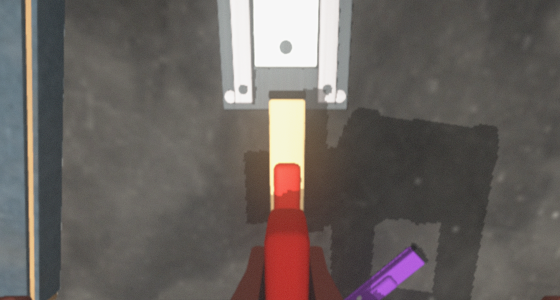

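The stick is held in line with the feed: black nose at (287,97), blank rear edge at (286,67). I'll lower it, taking the tare, and feed until the front is past the roller.

```bash
cat >> h.py <<'E'
def fx(n=8):
    v=[]
    for _ in range(n): v.append(current_force()); sleep(0.02)
    v=np.array(v); return -(v.mean(0)@FD), v.mean(0)[2], (v@FD).std()
E
python3 - <<'E'
from h import *
Q=down(YAW); Z=0.0258
print(servo_line(F(-0.215,-0.001,Z),Q,rate=0.06,contact_N=4)); sleep(.2)
print("free",feed(),fx())
def lg(m): print(m,np.round(feed(),4),np.round(fx(),2),round(current_clock(),1))
r=servo_line(F(-0.170,-0.001,Z),rate=0.04,contact_N=6); lg(("a",r))   # nose -0.08, front -0.01
r=servo_line(F(-0.135,-0.001,Z),rate=0.03,contact_N=8); lg(("b",r))   # front +0.025
r=servo_line(F(-0.108,-0.001,Z),rate=0.02,contact_N=8); lg(("c",r))   # front +0.052
c=capture("wrist"); cv2.imwrite("pics/w3.png",c["image"][:320])
E
```

```text
False
free (np.float64(-0.2148224283653097), np.float64(-0.001031779985404227), np.float64(0.026010102194413232)) (np.float64(-0.013974125094047985), np.float64(-0.88654231667429), np.float64(0.41396430129448375))
('a', False) [-0.17   -0.001   0.0258] [-0.11 -0.85  0.51] 14.3
('b', False) [-0.1349 -0.001   0.0259] [-0.08 -1.03  0.35] 15.7
('c', False) [-0.1079 -0.001   0.0258] [ 1.6  -1.83  0.34] 17.3
```

View pics/w3.png

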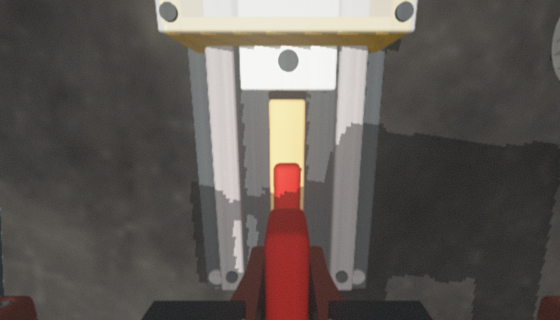

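The blank is square on the nose (blank rear at (288,90)) and past the roller, dragging about 1.6 N. Now I feel for the screw in small steps.

```bash
python3 - <<'E'
from h import *
Z=0.0258; x=-0.108; base=[]; 
r=servo_line(F(-0.095,-0.001,Z),rate=0.02,contact_N=5); x=feed()[0] if r else -0.095
print(r,feed(),fx()[0],current_clock())
log=[]
while not r and x<-0.055 and current_clock()<38:
    x+=0.0005; servo_line(F(x,-0.001,Z),rate=0.01,contact_N=5); f=fx(6)[0]; log.append((round(x,4),round(f,2)))
    if len(base)>=3 and f-np.median(base)>2: break
    base.append(f)
print(log,np.median(base) if base else 0,feed(),current_clock())
E
```

```text
False (np.float64(-0.09428682751789448), np.float64(-0.001055444458428003), np.float64(0.026029143729588585)) 0.3171934104474079 18.325
[(-0.0945, np.float64(-0.09)), (-0.094, np.float64(1.75)), (-0.0935, np.float64(3.9)), (-0.093, np.float64(2.07)), (-0.0925, np.float64(1.48)), (-0.092, np.float64(2.24)), (-0.0915, np.float64(1.81)), (-0.091, np.float64(2.41)), (-0.0905, np.float64(2.01)), (-0.09, np.float64(2.18)), (-0.0895, np.float64(2.29)), (-0.089, np.float64(1.82)), (-0.0885, np.float64(2.02)), (-0.088, np.float64(2.04)), (-0.0875, np.float64(2.14)), (-0.087, np.float64(1.88)), (-0.0865, np.float64(1.7)), (-0.086, np.float64(2.14)), (-0.0855, np.float64(2.0)), (-0.085, np.float64(2.1)), (-0.0845, np.float64(1.83)), (-0.084, np.float64(1.59)), (-0.0835, np.float64(2.25)), (-0.083, np.float64(2.08)), (-0.0825, np.float64(1.88)), (-0.082, np.float64(1.74)), (-0.0815, np.float64(2.21)), (-0.081, np.float64(1.96)), (-0.0805, np.float64(2.1)), (-0.08, np.float64(2.31)), (-0.0795, np.float64(1.49)), (-0.079, np.float64(1.94)), (-0.0785, np.float64(1.77)), (-0.078, np.float64(2.03)), (-0.0775, np.float64(1.83)), (-0.077, np.float64(1.91)), (-0.0765, np.float64(2.3)), (-0.076, np.float64(2.27)), (-0.0755, np.float64(1.97)), (-0.075, np.float64(1.82)), (-0.0745, np.float64(2.09)), (-0.074, np.float64(2.14)), (-0.0735, np.float64(2.49)), (-0.073, np.float64(2.14)), (-0.0725, np.float64(2.01)), (-0.072, np.float64(2.19)), (-0.0715, np.float64(2.31)), (-0.071, np.float64(2.02)), (-0.0705, np.float64(1.96)), (-0.07, np.float64(2.6)), (-0.0695, np.float64(4.89))] 2.0260689880199005 (np.float64(-0.0700832086065356), np.float64(-0.0009746683881708754), np.float64(0.025814478976438876)) 36.175
```

Steady drag is 2.0 N, then a firm rise at feeder x about -70 mm, which is within the screw's range. I'll press to about 9.4 N total.

```bash
python3 - <<'E'
from h import *
Z=0.0258; x=-0.0695; log=[]
while x<-0.066:
    x+=0.00015; servo_line(F(x,-0.001,Z),rate=0.01); f=fx(8)[0]; log.append((round(x,5),round(f,2)))
    if f>9.1: break
print(log,feed(),fx(15),current_clock())
E
```

```text
[(-0.06935, np.float64(5.4)), (-0.0692, np.float64(5.99)), (-0.06905, np.float64(6.39)), (-0.0689, np.float64(6.69)), (-0.06875, np.float64(7.21)), (-0.0686, np.float64(7.58)), (-0.06845, np.float64(7.18)), (-0.0683, np.float64(7.88)), (-0.06815, np.float64(8.04)), (-0.068, np.float64(8.2)), (-0.06785, np.float64(8.79)), (-0.0677, np.float64(8.92)), (-0.06755, np.float64(9.31))] (np.float64(-0.07003761937183482), np.float64(-0.0009275480247269395), np.float64(0.02567523198800482)) (np.float64(9.23236994088105), np.float64(4.970218001104028), np.float64(0.2960428892492994)) 41.4083
```

```bash
python3 - <<'E'
from h import *
Z=0.0258; x=-0.06755
for _ in range(5):
    x+=0.00015; servo_line(F(x,-0.001,Z),rate=0.01); f=fx(10)[0]
    if f>9.75: break
print(x,f,fx(10)); sleep(.2)
servo_line(F(-0.078,-0.001,Z),rate=0.015); print(fx())
servo_line(F(-0.225,-0.001,Z),rate=0.10); print(feed(),fx())
servo_line(F(-0.225,-0.001,0.13),rate=0.15)
a=np.radians(-10.5); q=down(a)
move_ptp([0.4706,-0.1153,0.10],q)
servo_line([0.4706,-0.1153,0.025],rate=0.12); sleep(.1)
r=servo_line([0.4706,-0.1153,0.0165],rate=0.02,contact_N=2.5); print(r,current_position(),current_force())
move_gripper(0.05)
servo_line([0.4706,-0.1153,0.15],rate=0.2)
print(current_clock())
for n in("scene","side"):
    c=capture(n); cv2.imwrite(f"pics/{n}9.png",c["image"])
    s=silhouettes(n,"stick")
    for k in s[:2]:
        p=cloud(c,k["region"]); print(n,np.round(np.median(p,0),3),np.round(np.percentile(p[:,2],97),3))
a,b=cv2.imread("pics/scene9.png"),cv2.imread("pics/side9.png")
cv2.imwrite("pics/end.png",np.hstack([cv2.resize(a[120:320,150:400],(400,320)),cv2.resize(b[160:300,120:420],(400,320))]))
E
```

```text
-0.0671 10.362161769677503 (np.float64(10.312363973477005), np.float64(5.894398470984348), np.float64(0.335998524422092))
(np.float64(-0.04168476253802853), np.float64(-0.8842722788101297), np.float64(0.43993255996667174))
(np.float64(-0.22412777371387752), np.float64(-0.001093184995021687), np.float64(0.025869281669402923)) (np.float64(-0.09902191088428855), np.float64(-0.7234392980452261), np.float64(0.5977035340220946))
True [ 0.47073156 -0.11541907  0.01702788] [-0.50476086  0.04215278  3.99397392]
50.2167
scene [0.697 0.103 0.016] 0.059
scene [ 0.479 -0.124  0.021] 0.054
side [0.386 0.01  0.024] 0.055
side [ 0.482 -0.109  0.021] 0.055
```

View pics/end.png

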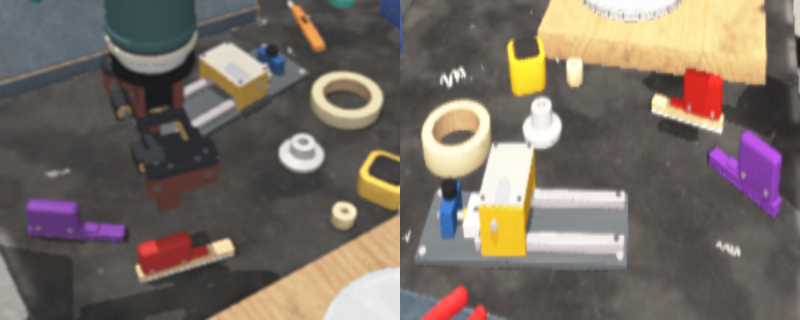

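The stick stands on the bench at its old place and the bystanders are untouched. The blank's front shows between guard and stop (right half, about (470,215)). One close look at the screw contact.

```bash
python3 - <<'E'
from h import *
move_ptp(F(0.02,0,0.17),down(YAW)); sleep(.2)
c=capture("wrist"); print(-c["R"].T@c["t"],current_clock())
m=world(c,[[0,0]],0.02)
K,R,t=c["intrinsics"],c["R"],c["t"]
p=K@(R@F(0.09,0,0.02)+t); u,v=(p[:2]/p[2]).astype(int); print(u,v)
im=c["image"]; v0=min(max(v-75,0),270); u0=min(max(u-100,0),360)
cv2.imwrite("pics/gap.png",cv2.resize(im[v0:v0+150,u0:u0+200],(800,600),interpolation=cv2.INTER_CUBIC))
E
```

```text
[0.78974578 0.13677463 0.33158961] 51.9417
285 120
```

View pics/gap.png

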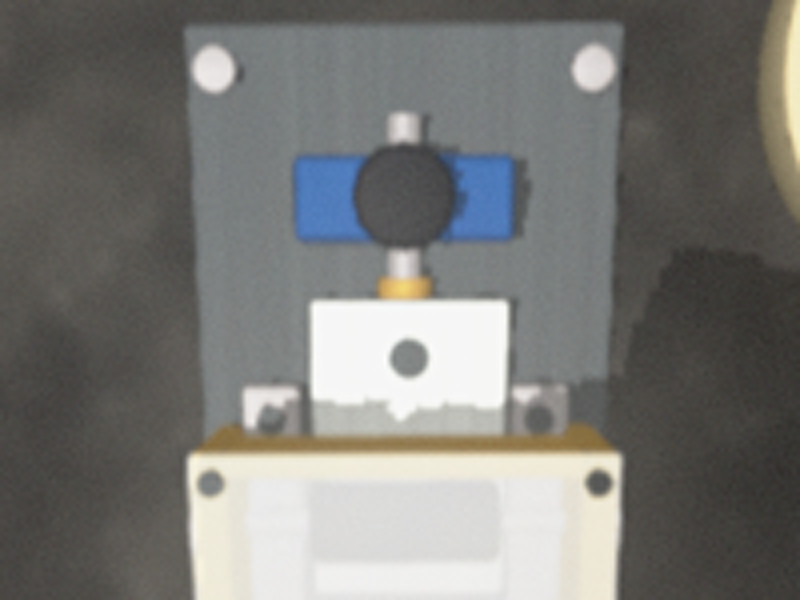

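The blank's front edge at (405,298) sits flush against the brass screw tip, with no gap. I'll lift away and hand in.

```bash
python3 -c "
from h import *
servo_line(F(0.0,0,0.22)); print(close_job(),current_clock())"
```

```text
the job is handed in; nothing more can be done
the job is handed in; nothing more can be done
```

The job is handed in at about 52 s: the blank rests against the screw after a push of about 8 N beyond the 2 N sliding drag, the stick stands on the bench off the fixture, and the other parts were not touched.

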